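# Put the block plane away in the roll-top tool chest

### The job

Put the block plane away in the roll-top tool chest: roll the slatted shutter up by its brass pull until it stays fully open by itself, set the plane on its sole in its berth and slide it in, toe first, until the toe is fully home under the cleat. Then turn the wooden button square across behind its heel so that it is locked in, and leave the chest open. Do not disturb the two wood blocks or the glue bottle.

Things in the scene. Friction and masses are not known exactly. Their poses are not given: they have to be found in the camera images.
- chest: fixed half-round wooden roll-top tool chest, 340 mm wide, 412 deep, 286 high. Origin mid-underside on the bench; x to its back, y along its width, z up, shuttered front looks along -x. Side walls: 158 to 170 mm either side. Front sill at x -206 mm, its top 64 mm above the bench; inner floor 60. A fixed cover closes x > +12 mm; with the shutter open the rest is open from above
- track_axis (a point): axis (along the chest's y) of the half-round tracks, 80 mm above the chest's origin. The side walls' edge is an arc of 206 mm radius about it. On the chest's floor, from here: a boxed oilstone 26 mm high (y -94 to -142, x -80 to +50 mm) and a try square 16 mm high (y beyond +91, x -80 to +40), both fixed
- shutter (a joint): how far the shutter (16 wooden slats, 0.75 kg) is rolled up: angle (rad) of its lift rail about track_axis, 0 shut, 1.58 at the end stop. The rail swings up and back; the other slats run ahead of it over the top and down behind the cover. It needs up to 6 N at the pull. Let go below about 0.7 it runs shut; beyond about 0.8 the slats behind draw it fully open and keep it there
- pull (a point): centre of the brass pull amid the lift rail: round bar 44 mm long along the chest's y, 20 thick, on a 14 mm stem standing 28 mm out of the rail. It stays 232 mm from track_axis: in front of it when shut (80 mm above the bench), above it when open (312 mm). Pinch it over its two ends (it can turn in the grasp) or hook it from below
- berth (a point): where the middle of the plane's sole belongs, on the chest's floor; axes as the chest's. Plane along x, toe to +x. Guide strips 8 mm high, 50 apart, x -35 to +50 mm. Toe stop at x +65; a cleat before it overhangs from x +54 on, 16 mm above the floor, its top at 26. The open shutter roofs over x > +33, so lower the plane some 55 mm short (to -x), toe clear of it, then slide it in flat
- plane: loose steel block plane, sole 130 x 42 mm, about 0.45 kg. Origin mid-sole, underside; x to the toe, z up. Sole 10 mm thick, bare at the toe (x > 48 mm) and heel (x < -52). From x = -36 to +6 mm flat cheeks, 42 mm wide, rise to 32 mm: grip across these. Brass cap, 32 wide, up to 46 high at x -52 to +10; brass knob 20 thick, 30 high at x = +38
- button (a joint): turn of the wooden lock button (rad), -0.6 to 1.57, clockwise from above. At 0 or below its long arm points to the chest's front (-x), clear of the plane; growing, the arm swings to the chest's +y; at 1.57, its stop, it lies square across, 3 mm behind the heel of the plane at home. Stays where left; needs under 1 N at the tip
- button_pivot (a point): pivot of the button, half way up it: 75 mm to -x and 55 mm to -y of berth. The button is a bar 68 mm long, 14 wide, from 4 to 22 mm above the chest's floor; the long arm reaches 54 mm from the pivot, the tail 14 mm the other way. Out of the way it leaves 27 mm between itself and the plane's side for a finger
- plane_toe (a point): middle of the plane's toe end, 65 mm ahead of its origin, 5 mm above the sole
- button_tip (a point): end of the button's long arm, half way up it
- block_a: loose pale pine block 100 x 62 x 38 mm, bystander, origin in the middle of its underside
- block_b: a second pine block of the same size, bystander, origin in the middle of its underside
- glue: loose yellow glue bottle, 60 mm thick, 120 mm high, red cap, bystander, origin in the middle of its foot
Things that resemble listed ones, but are neither listed nor needed, are in the scene too. Of the things that look like the plane, take the one that is farthest to the robot's left at the start.

How it is judged:
On the way, in this order (a step that is already met when the one before it is completed fails the run):
1. the shutter is rolled fully up (value of joint shutter above 1.4 rad), for 0.2 s.
2. the plane is home in its berth, toe under the cleat (x of plane in the frame of berth above -0.008 m and x of plane_toe in the frame of berth above 0.055 m and z of plane in the frame of berth below 0.005 m), for 0.05 s.
3. the button is turned across behind the heel (value of joint button above 1.4 rad), for 0.2 s.
At the end, for the whole second after the job is handed in: The shutter stays open (joint above 1.4 rad); the plane lies at rest flat on its sole in the berth, toe to the back, within 8 mm of home lengthwise and 8 mm sideways; the button is turned across behind its heel (joint above 1.4 rad). The blocks and the bottle were never moved by more than 25 mm (all of step 2 and value of joint each of shutter, button above 1.4 rad and x of plane in the frame of berth below 0.004 m and y of plane in the frame of berth between -0.008 and 0.008 m and angle between plane's own z axis and vertical below 0.06 rad and linear speed of plane below 0.02 m/s); the robot touches nothing.
It fails at once if a wood block or the glue bottle is disturbed (moved more than 25 mm) (distance of any of block_a, block_b, glue from where it was at the start of the episode above 0.025 m).
It also fails if it takes over 72 s, if anything falls off the work surface, if the arm or the gripper's body presses on something with over 40 N, if the wrist force passes 120 N, or if a joint passes its speed limit or range.

### The arm

A 6-joint arm with a two-finger parallel gripper is mounted at the origin on the work surface. World frame = base frame: x ahead of the robot, y to its left, z up, the work surface at z = 0. Lengths are in m, angles in rad, forces in N, time in s.
With the tool pointing down it reaches from about 0.375 to 0.975 m from the base axis. Payload 3.8 kg.
Tool frame: the origin (TCP) lies at the very end of the fingers, on their centre line; the grasp point (between the pads) lies 19 mm behind it; z points along the fingers, y is the line along which they close (so a half turn about z gives the same grasp; the last joint's range is limited). The gripper opens to 88 mm and grips with 3 to 60 N. Pads are 18 mm wide; open, the fingers measure 123 mm over their backs; the gripper's body (75 mm by 187 mm) begins 45 mm behind the grasp point.
Start: joints at [-1.2, 0.264, 1.604, -0, 1.274, -0.037], TCP at [0.268, -0.62, 0.239] pointing down, gripper open.
Joint ranges: [-2.63, 2.63], [-0.94, 2.18], [0.31, 2.57], [-1.31, 4.45], [0, 2.66], [-2.55, 2.55]. Speed limits (rad/s): [2.57, 2.57, 3.14, 3.14, 3.14, 3.14].

### API

Orientations are given as a unit quaternion [w, x, y, z].
In Python, from rig import env gives the robot as it stands. The module is installed in compiled form; this text tells all that it offers.
- The arm moves only by the tool carry_out, never from a script. Its argument "deltas" is a list of rows, each an object of numbers: "gripper": the opening, from 0 (shut) to 1 (fully open); "dx", "dy", "dz": the shift along the tool's x, y, z in m; "wx", "wy", "wz": the turn, a rotation vector about the tool's x, y, z in degrees. In form: [{"gripper": .., "dx": .., "dy": .., "dz": .., "wx": .., "wy": .., "wz": ..}, ...]. A call has 1 to 5 rows; each row shifts and turns the commanded pose from where the row before left it, along the tool's axes as they then stand; what a row does not reach is not made up. A row lasts 1/8 s, in which the tool goes at most 62.5 mm and 10.7 degrees, less where a joint would pass 70% of its speed; a pose out of reach is approached as far as the arm can. A call is refused whole if a number of a shift passes 0.0625 or a number of a turn 10.7, either way. A call with a gripper value outside its range is refused whole. The fingers move at their own pace and stop on an object; the grip force is fixed at half the most. Time passes only in rows, so rows that do not move let the fingers close. It gives the time, the measured TCP pose, the force, the opening and the grip force at its end, in the units of the state.
- env.read_state(): the state, without advancing time (a new reading comes with each control period).
- env.camera(name): name is "scene" or "top"; returns a dict with "img" (384x512x3 uint8, blue, green, red), "fx", "fy", "cx", "cy" (pixels), "T" (4x4, takes a point from camera to world coordinates). Camera axes: x right, y up, looking along -z (the intrinsics and any distortion apply to the point x, -y, -z); pixel columns grow to the right and rows downward; lengths in m; the calibration is good to about 2 mm. A picture is of the moment at which its call begins. There is no depth.
- env.hand_in(): hands the job in; it is judged then, once.
The state is a dict: "time_s": time; "joint_positions": joint angles; "qd": joint speeds; "joint_torque": joint torques, N m; "ee_pos": TCP position; "tool_rot": TCP orientation; "contact_force": force on the tool from outside, world axes, zero at the start; "wrist_torque": the same for the moment, N m; "gripper_width": opening from 0.0 (shut) to 1.0 (fully open); "finger_force": force on a finger pad.
Only numpy, scipy, OpenCV 4.12 (cv2) and the standard library are available. Lean on these libraries where they do the work, as an engineer would, in place of code of your own. Each camera call takes 0.05 s, during which the arm holds its last target. There are 200 camera calls.

## Working session

There is one attempt and no reset: what is moved stays moved. The work goes in short steps, Python scripts to look and compute and a tool call to move; the robot and the scene stay as the last step left them, time stands still between calls to the robot, and variables do not carry over. Pictures are saved under pics/ and viewed, at most 10 in all, crops included, and the job is handed in when it is done.

Besides the shell and the picture viewer there is one more tool, called after "Emit:" by a JSON object that holds its "method" and its "body". carry_out: Moves the arm, as the interface text tells. Its arguments: {"type":"object","properties":{"deltas":{"type":"array","items":{"type":"object","properties":{"gripper":{"type":"number"},"dx":{"type":"number"},"dy":{"type":"number"},"dz":{"type":"number"},"wx":{"type":"number"},"wy":{"type":"number"},"wz":{"type":"number"}}}}},"required":["deltas"]}

```bash
mkdir -p pics; cat > h.py <<'E'
from rig import env
import numpy as np, cv2
def snap(n,f):
    c=env.camera(n); cv2.imwrite('pics/'+f,c['img']); return c
def ray(c,u,v):
    d=np.array([(u-c['cx'])/c['fx'],-(v-c['cy'])/c['fy'],-1]); T=np.array(c['T']); return T[:3,3],T[:3,:3]@d
def onz(c,u,v,z):
    o,d=ray(c,u,v); return o+d*(z-o[2])/d[2]
def proj(c,p):
    T=np.array(c['T']); q=T[:3,:3].T@(np.array(p)-T[:3,3]); return c['cx']+c['fx']*q[0]/-q[2], c['cy']-c['fy']*q[1]/-q[2]
E
python3 - <<'E'
from h import *
a=snap('scene','s1.png');b=snap('top','t1.png')
for c in(a,b):print({k:np.round(v,3) for k,v in c.items() if k!='img'})
print(env.read_state())
E
```

```text
{'fx': np.float64(478.713), 'fy': np.float64(478.713), 'cx': np.float64(254.925), 'cy': np.float64(193.592), 'T': array([[ 1.   , -0.017,  0.003,  0.46 ],
       [ 0.017,  0.947, -0.32 , -0.2  ],
       [ 0.003,  0.32 ,  0.948,  1.216],
       [ 0.   ,  0.   ,  0.   ,  1.   ]])}
{'fx': np.float64(364.687), 'fy': np.float64(364.687), 'cx': np.float64(255.032), 'cy': np.float64(193.911), 'T': array([[ 0.012,  0.988, -0.153,  0.322],
       [-1.   ,  0.01 , -0.009,  0.164],
       [-0.007,  0.153,  0.988,  0.999],
       [ 0.   ,  0.   ,  0.   ,  1.   ]])}
{'time_s': 0.1, 'joint_positions': array([-1.19991854e+00,  2.64673528e-01,  1.60519393e+00, -2.76375403e-05,
        1.27372657e+00, -3.68837830e-02]), 'qd': array([ 0.00083124, -0.00032064, -0.00344675,  0.00074893,  0.00178878,
        0.00154023]), 'joint_torque': array([ 8.34707353e-04, -5.03619576e+01, -3.58071077e+01,  7.31486524e-02,
        2.33334425e-02, -5.48444439e-05]), 'ee_pos': array([ 0.26744613, -0.61906869,  0.2375389 ]), 'tool_rot': array([-9.84570460e-04,  9.79286895e-01,  2.02475126e-01, -1.79361799e-04]), 'contact_force': array([ 0.54749074,  0.28066752, -0.43351361]), 'wrist_torque': array([-0.00524048,  0.02062691,  0.02967984]), 'finger_force': 0.0, 'gripper_width': 0.9996816898700991}
```

View pics/s1.png

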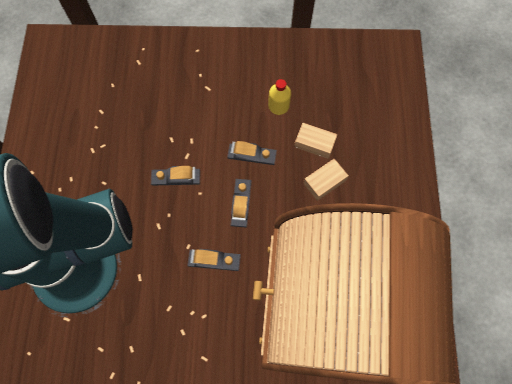

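View pics/t1.png

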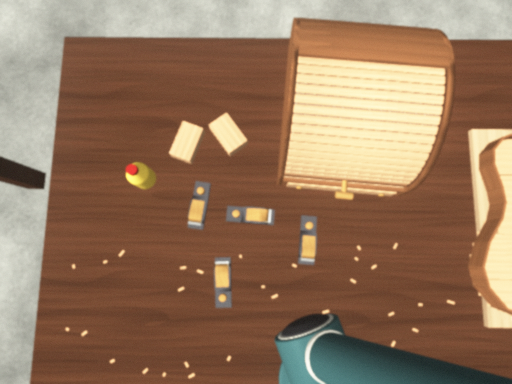

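Candidates for the plane (scene / top pixels): (252,152)/(199,205), (175,175)/(223,282), (241,203)/(250,215), (214,259)/(308,240). The one farthest left (+y) is (252,152)/(199,205). The blocks are at scene (316,140) and (326,178), the bottle at (280,98), and the brass pull at scene (259,290), top (344,190). I'll check this in a crop and measure.

```bash
python3 - <<'E'
from h import *
a=env.camera('scene');b=env.camera('top')
for n,c,pts in(('s',a,[(252,152),(175,175),(241,203),(214,259)]),('t',b,[(199,205),(223,282),(250,215),(308,240)])):
    for p in pts: print(n,p,onz(c,*p,.02).round(3))
    hsv=cv2.cvtColor(c['img'],cv2.COLOR_BGR2HSV)
    m=cv2.inRange(hsv,(95,30,40),(125,200,160))
    k,l,st,ce=cv2.connectedComponentsWithStats(m)
    for i in range(1,k):
        if 60<st[i,4]<1500: print(n,'steel',st[i],ce[i].round(1))
def tri(p,q):
    o1,d1=ray(a,*p);o2,d2=ray(b,*q)
    s=np.linalg.lstsq(np.c_[d1,-d2],o2-o1,rcond=None)[0]
    x,y=o1+s[0]*d1,o2+s[1]*d2; return ((x+y)/2).round(4),np.linalg.norm(x-y).round(4)
print('pull',tri((257.5,290),(344,191)))
cr=lambda im,x,y,w,h,k:cv2.resize(im[y:y+h,x:x+w],None,fx=k,fy=k,interpolation=cv2.INTER_CUBIC)
o=np.zeros((600,800,3),np.uint8)
o[:300,:400]=cr(b['img'],170,170,100,75,4)
o[:300,400:]=cr(a['img'],215,125,100,75,4)
o[300:,:400]=cr(b['img'],270,110,200,150,2)
o[300:,400:]=cr(a['img'],230,200,200,150,2)
cv2.imwrite('pics/c1.png',o)
E
```

```text
s (252, 152) [0.447 0.323 0.02 ]
s (175, 175) [0.242 0.252 0.02 ]
s (241, 203) [0.42  0.177 0.02 ]
s (214, 259) [0.356 0.028 0.02 ]
s steel [ 63 250  23  16 162] [ 72.3 257.4]
t (199, 205) [0.442 0.324 0.02 ]
t (223, 282) [0.239 0.254 0.02 ]
t (250, 215) [0.416 0.185 0.02 ]
t (308, 240) [0.351 0.03  0.02 ]
pull (array([ 0.4699, -0.0546,  0.0864]), np.float64(0.007))
```

View pics/c1.png

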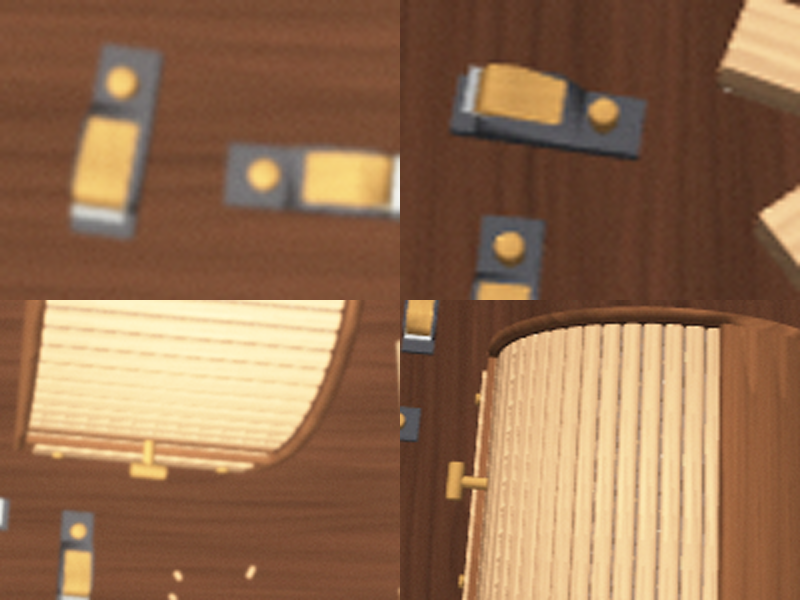

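The crop shows the leftmost plane: toe at top (203,182), heel at (195,228), knob toward the toe, lying with its toe away from the robot. The brass pull bar is at top (344,195.5) and scene (257.5,290).

```bash
python3 - <<'E'
from h import *
a=env.camera('scene');b=env.camera('top')
def tri(p,q):
    o1,d1=ray(a,*p);o2,d2=ray(b,*q)
    s=np.linalg.lstsq(np.c_[d1,-d2],o2-o1,rcond=None)[0]
    x,y=o1+s[0]*d1,o2+s[1]*d2; return ((x+y)/2).round(4),np.linalg.norm(x-y).round(4)
print('pull',tri((257.5,290),(344,195.5)), onz(a,257.5,290,.08),onz(b,344,195.5,.08))
def yaw(c,p,q):
    d=(onz(c,*q,.1)-onz(c,*p,.1)); return np.degrees(np.arctan2(d[1],d[0]))
B=lambda x,y:(270+x/2,110+(y-300)/2)
S=lambda x,y:(230+(x-400)/2,200+(y-300)/2)
print('ydir top bar',yaw(b,B(166,473),B(131,471)),'slat',yaw(b,B(345,318),B(45,309)),'rail',yaw(b,B(250,466),B(35,455)))
print('scene cover',yaw(a,S(720,598),S(720,325)),yaw(a,S(470,600),S(485,370)))
P=lambda x,y:(170+x/4,170+y/4)
t=onz(b,*P(132.5,47.5),.01);h=onz(b,*P(102,234),.01);print('plane top',t,h,(t+h)/2,yaw(b,P(102,234),P(132.5,47.5)),np.linalg.norm(t-h))
Q=lambda x,y:(215+(x-400)/4,125+y/4)
t=onz(a,*Q(641,128),.01);h=onz(a,*Q(454,104),.01);print('plane scene',t,h,(t+h)/2,np.linalg.norm(t-h))
# gold centroids
for n,c in(('s',a),('t',b)):
    m=cv2.inRange(cv2.cvtColor(c['img'],cv2.COLOR_BGR2HSV),(12,100,140),(25,255,255))
    k,l,st,ce=cv2.connectedComponentsWithStats(m)
    for i in range(1,k):
        if 40<st[i,4]<500: print(n,st[i],ce[i].round(1))
E
```

```text
pull (array([ 0.4651, -0.0552,  0.0744]), np.float64(0.0035)) [ 0.46667638 -0.05522211  0.08      ] [ 0.46257811 -0.05447877  0.08      ]
ydir top bar 87.28160621984159 slat 88.7038626072149 rail 87.61553783398111
scene cover 85.79504290501995 86.64446457429574
plane top [0.50723685 0.31607716 0.01      ] [0.3787061  0.33246358 0.01      ] [0.44297148 0.32427037 0.01      ] -7.2654609908022225 0.1295710876035244
plane scene [0.51018827 0.31329632 0.01      ] [0.38199185 0.32883736 0.01      ] [0.44609006 0.32106684 0.01      ] 0.12913498474625634
s [269  84  21  19 248] [279.5  94.3]
s [295 123  42  31 230] [314.1 140.4]
s [234 141  23  15 262] [244.6 148.1]
s [305 159  44  37 236] [328.3 181.4]
s [170 166  22  13 260] [180.2 172.1]
s [238 183   8   7  41] [241.8 185.9]
s [233 196  15  22 257] [239.7 205.4]
s [324 212  12  45 130] [329.  230.8]
s [337 212   5  46 122] [338.7 232.8]
s [345 212   8 119 226] [348.  265.4]
s [358 212   5  94 148] [358.9 253.4]
s [371 213  14 165 388] [380.1 295.3]
s [382 214   8 162 303] [388.  291.2]
s [194 249  24  16 313] [205.5 256.7]
s [225 256   7   8  43] [228.1 259.3]
s [324 257   6  61 145] [326.6 285. ]
s [334 259   6  71 141] [336.5 291.5]
t [208 112  40  44 201] [227.4 133.7]
t [168 120  36  44 204] [185.5 143. ]
t [125 162  30  28 390] [141.9 176.3]
t [197 187   8   8  48] [200.1 190.2]
t [188 199  16  23 297] [195.6 210.4]
t [246 208  22  14 277] [256.7 214.2]
t [232 210   8   8  48] [235.6 213.2]
t [305 222   8   7  49] [308.7 225.1]
t [302 235  14  23 309] [308.4 246.2]
t [214 265  15  22 295] [221.3 275.5]
t [219 294   8   8  52] [222.3 297.5]
```

```bash
cat >> h.py <<'E'
from scipy.spatial.transform import Rotation as Ro
def pose():
    s=env.read_state(); q=s['tool_rot']; return np.array(s['ee_pos']),Ro.from_quat([q[1],q[2],q[3],q[0]])
def tool(yaw,tilt=0):
    "tool down, x axis at yaw, tilted so that z leans to +x(yaw); degrees"
    return Ro.from_euler('z',yaw,degrees=True)*Ro.from_euler('y',-tilt,degrees=True)*Ro.from_matrix(np.diag([1,-1,-1.]))
def plan(way,p=None,R=None):
    "way: list of (pos, R, rows); prints the row for each leg"
    p0,R0=pose(); p=p0 if p is None else p; R=R0 if R is None else R
    for q,Q,n in way:
        rv=(R.inv()*Q).as_rotvec(); q=np.array(q)
        for i in range(n):
            d=R.inv().apply((q-p)/(n-i)).round(4); w=np.degrees(rv/n).round(1)
            print(i,d,w); p=p+R.apply(d); R=R*Ro.from_rotvec(np.radians(w))
        print('--',p.round(3))
E
python3 - <<'E'
from h import *
T=tool(-3,20); z=T.apply([0,0,1]); g=np.array([.465,-.055,.08])+.014*z
plan([([.40,-.3,.24],tool(-3),5),([.42,-.06,.2],T,5),(g-.08*z,T,2),(g,T,3)])
E
```

```text
0 [ 0.0496 -0.0481 -0.0003] [-0.   0.   5.3]
1 [ 0.045  -0.0525 -0.0003] [-0.   0.   5.3]
2 [ 0.0399 -0.0565 -0.0003] [-0.   0.   5.3]
3 [ 0.0346 -0.0599 -0.0003] [-0.   0.   5.3]
4 [ 0.0289 -0.0629 -0.0004] [-0.   0.   5.3]
-- [ 0.4  -0.3   0.24]
0 [ 0.0014 -0.0481  0.008 ] [-0.  4. -0.]
1 [ 0.0008 -0.0481  0.0081] [-0.  4. -0.]
2 [ 0.0002 -0.0482  0.0082] [-0.  4. -0.]
3 [-0.0003 -0.0481  0.0081] [-0.  4. -0.]
4 [-0.0009 -0.0482  0.0081] [-0.  4. -0.]
-- [ 0.42 -0.06  0.2 ]
0 [ 0.0004 -0.0037  0.031 ] [ 0.   0.  -0.1]
1 [ 0.0005 -0.0036  0.0311] [ 0.   0.  -0.1]
-- [ 0.442 -0.054  0.142]
0 [ 0.     -0.      0.0267] [0. 0. 0.]
1 [ 0.     -0.      0.0266] [0. 0. 0.]
2 [ 0.     -0.      0.0267] [0. 0. 0.]
-- [ 0.47  -0.055  0.067]
```

Emit:
{"method": "carry_out", "body": {"deltas": [{"gripper": 1,"dx": 0.0496,"dy": -0.048,"wz": 5.3},{"gripper": 1,"dx": 0.045,"dy": -0.0525,"wz": 5.3},{"gripper": 1,"dx": 0.04,"dy": -0.0565,"wz": 5.3},{"gripper": 1,"dx": 0.0345,"dy": -0.06,"wz": 5.3},{"gripper": 1,"dx": 0.029,"dy": -0.0625,"wz": 5.3}]}}

```text
$.deltas[0]: bad value
```

Emit:
{"method": "carry_out", "body": {"deltas": [{"gripper": 1,"dx": 0.0014,"dy": -0.048,"dz": 0.008,"wy": 4},{"gripper": 1,"dx": 0.0008,"dy": -0.048,"dz": 0.008,"wy": 4},{"gripper": 1,"dy": -0.048,"dz": 0.008,"wy": 4},{"gripper": 1,"dy": -0.048,"dz": 0.008,"wy": 4},{"gripper": 1,"dx": -0.001,"dy": -0.048,"dz": 0.008,"wy": 4}]}}

```text
$.deltas[0]: bad value
```

```bash
python3 - <<'E'
from h import *
p,R=pose();print(p,R.as_matrix().round(3))
T=tool(-3,20); z=T.apply([0,0,1]); g=np.array([.465,-.055,.08])+.014*z
plan([(g-.06*z,T,2),(g,T,3)])
E
```

```text
[ 0.26761268 -0.61942067  0.23823053] [[ 0.918  0.397 -0.   ]
 [ 0.397 -0.918  0.001]
 [ 0.    -0.001 -1.   ]]
0 [ 0.1955 -0.2234  0.0577] [-2.3  9.8 13. ]
1 [ 0.1284 -0.263   0.0757] [-2.3  9.8 13. ]
-- [ 0.449 -0.054  0.123]
0 [0.   0.   0.02] [-0.  0.  0.]
1 [0.   0.   0.02] [-0.  0.  0.]
2 [0.   0.   0.02] [-0.  0.  0.]
-- [ 0.47  -0.055  0.067]
```

Emit:
{"method": "carry_out", "body": {"deltas": [{"gripper": 1,"dx": 0.0496,"dy": -0.048,"dz": 0,"wx": 0,"wy": 0,"wz": 5.3},{"gripper": 1,"dx": 0.045,"dy": -0.0525,"dz": 0,"wx": 0,"wy": 0,"wz": 5.3},{"gripper": 1,"dx": 0.04,"dy": -0.0565,"dz": 0,"wx": 0,"wy": 0,"wz": 5.3},{"gripper": 1,"dx": 0.0345,"dy": -0.06,"dz": 0,"wx": 0,"wy": 0,"wz": 5.3},{"gripper": 1,"dx": 0.029,"dy": -0.0625,"dz": 0,"wx": 0,"wy": 0,"wz": 5.3}]}}

```text
time_s: 0.92
ee_pos: [0.3881, -0.3292, 0.2389]
tool_rot: [0.0, 1.0, -0.029, 0.0]
contact_force: [0.0, -1.0, 0.5]
gripper_width: 1.0
finger_force: 0.0
```

Emit:
{"method": "carry_out", "body": {"deltas": [{"gripper": 1,"dx": 0.0014,"dy": -0.048,"dz": 0.008,"wx": 0,"wy": 4,"wz": 0},{"gripper": 1,"dx": 0.0008,"dy": -0.048,"dz": 0.008,"wx": 0,"wy": 4,"wz": 0},{"gripper": 1,"dx": 0,"dy": -0.048,"dz": 0.008,"wx": 0,"wy": 4,"wz": 0},{"gripper": 1,"dx": 0,"dy": -0.048,"dz": 0.008,"wx": 0,"wy": 4,"wz": 0},{"gripper": 1,"dx": -0.001,"dy": -0.048,"dz": 0.008,"wx": 0,"wy": 4,"wz": 0}]}}

```text
time_s: 1.55
ee_pos: [0.4074, -0.0906, 0.1992]
tool_rot: [0.005, 0.984, -0.027, 0.175]
contact_force: [-0.3, 0.1, 0.5]
gripper_width: 1.003
finger_force: 0.0
```

```bash
python3 - <<'E'
from h import *
p,R=pose();print(p,R.as_matrix().round(3))
T=tool(-3,20); z=T.apply([0,0,1]); g=np.array([.465,-.055,.08])+.014*z
plan([(g-.06*z,T,2),(g,T,3)])
E
```

```text
[ 0.40744013 -0.09062593  0.19921371] [[ 0.937 -0.056  0.345]
 [-0.052 -0.998 -0.019]
 [ 0.345 -0.    -0.939]]
0 [ 0.0055 -0.0194  0.0425] [ 0.  -0.1 -0.1]
1 [ 0.0057 -0.0193  0.0425] [ 0.  -0.1 -0.1]
-- [ 0.449 -0.054  0.123]
0 [-0.   -0.    0.02] [0. 0. 0.]
1 [-0.   -0.    0.02] [0. 0. 0.]
2 [-0.   -0.    0.02] [0. 0. 0.]
-- [ 0.47  -0.055  0.067]
```

Emit:
{"method": "carry_out", "body": {"deltas": [{"gripper": 1,"dx": 0.0055,"dy": -0.0194,"dz": 0.0425,"wx": 0,"wy": 0,"wz": 0},{"gripper": 1,"dx": 0.0055,"dy": -0.0194,"dz": 0.0425,"wx": 0,"wy": 0,"wz": 0},{"gripper": 1,"dx": 0,"dy": 0,"dz": 0,"wx": 0,"wy": 0,"wz": 0}]}}

```text
time_s: 1.92
ee_pos: [0.4467, -0.0534, 0.1196]
tool_rot: [0.004, 0.985, -0.025, 0.17]
contact_force: [-0.4, -0.5, 0.4]
gripper_width: 0.999
finger_force: 0.0
```

```bash
python3 - <<'E'
from h import *
a=snap('scene','s2.png');b=snap('top','t2.png')
o=np.zeros((450,800,3),np.uint8)
o[:,:400]=cv2.resize(a['img'][230:342,210:310],(400,450),interpolation=2);o[:,400:]=cv2.resize(b['img'][130:242,294:394],(400,450),interpolation=2)
cv2.imwrite('pics/c2.png',o)
T=tool(-3,20); z=T.apply([0,0,1]); g=np.array([.465,-.055,.08])+.014*z
print(pose()[0]);plan([(g,T,3)])
E
```

```text
[ 0.4487836  -0.05510225  0.1230852 ]
0 [ 0.0002 -0.0003  0.02  ] [ 0.  0. -0.]
1 [ 0.0002 -0.0003  0.02  ] [ 0.  0. -0.]
2 [ 0.0001 -0.0004  0.02  ] [ 0.  0. -0.]
-- [ 0.47  -0.055  0.067]
```

View pics/c2.png

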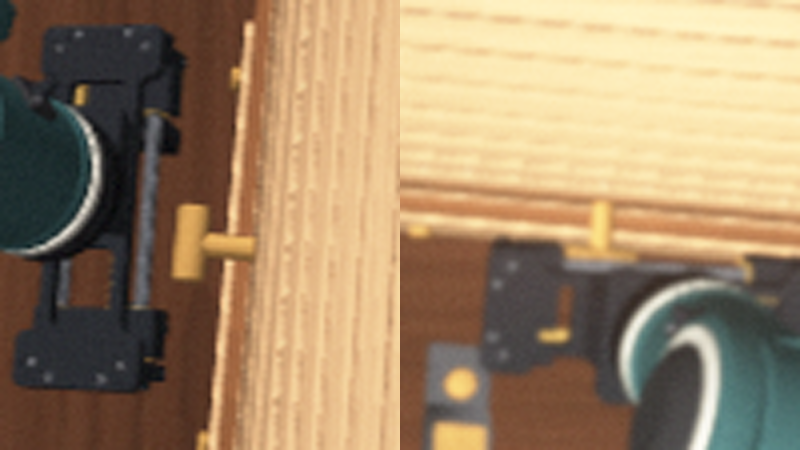

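The gripper sits in front of and above the pull (scene crop: pull at (195,243), fingers either side). Next I descend and close.

Emit:
{"method": "carry_out", "body": {"deltas": [{"gripper": 1,"dx": 0,"dy": 0,"dz": 0.02,"wx": 0,"wy": 0,"wz": 0},{"gripper": 1,"dx": 0,"dy": 0,"dz": 0.02,"wx": 0,"wy": 0,"wz": 0},{"gripper": 1,"dx": 0,"dy": 0,"dz": 0.02,"wx": 0,"wy": 0,"wz": 0},{"gripper": 1,"dx": 0,"dy": 0,"dz": 0,"wx": 0,"wy": 0,"wz": 0}]}}

```text
time_s: 2.52
ee_pos: [0.4695, -0.0573, 0.0671]
tool_rot: [0.005, 0.984, -0.028, 0.173]
contact_force: [-0.4, 0.4, 0.2]
gripper_width: 1.001
finger_force: 0.0
```

Emit:
{"method": "carry_out", "body": {"deltas": [{"gripper": 0.3,"dx": 0,"dy": 0,"dz": 0,"wx": 0,"wy": 0,"wz": 0},{"gripper": 0.3,"dx": 0,"dy": 0,"dz": 0,"wx": 0,"wy": 0,"wz": 0},{"gripper": 0.3,"dx": 0,"dy": 0,"dz": 0,"wx": 0,"wy": 0,"wz": 0},{"gripper": 0.3,"dx": 0,"dy": 0,"dz": 0,"wx": 0,"wy": 0,"wz": 0},{"gripper": 0.3,"dx": 0,"dy": 0,"dz": 0,"wx": 0,"wy": 0,"wz": 0}]}}

```text
time_s: 3.15
ee_pos: [0.4696, -0.0545, 0.0668]
tool_rot: [0.003, 0.984, -0.028, 0.174]
contact_force: [0.5, 12.1, 3.6]
gripper_width: 0.501
finger_force: 30.0
```

```bash
python3 - <<'E'
from h import *
p,R=pose(); x=np.array([np.cos(np.radians(3)),-np.sin(np.radians(3)),0]);z=np.array([0,0,1])
plan([(p+.232*((1-np.cos(t))*x+np.sin(t)*z),R,1) for t in np.arange(1,11)*.125])
E
```

```text
0 [ 0.0116 -0.0001 -0.0266] [0. 0. 0.]
-- [ 0.471 -0.055  0.096]
0 [ 0.0148 -0.0002 -0.0249] [0. 0. 0.]
-- [ 0.477 -0.055  0.124]
0 [ 0.0178 -0.0001 -0.0228] [0. 0. 0.]
-- [ 0.486 -0.055  0.152]
0 [ 0.0205 -0.0002 -0.0205] [0. 0. 0.]
-- [ 0.498 -0.056  0.178]
0 [ 0.0229 -0.0002 -0.0178] [0. 0. 0.]
-- [ 0.513 -0.057  0.203]
0 [ 0.025  -0.0002 -0.0147] [0. 0. 0.]
-- [ 0.532 -0.058  0.225]
0 [ 0.0266 -0.0001 -0.0115] [0. 0. 0.]
-- [ 0.553 -0.059  0.245]
0 [ 0.0278 -0.0002 -0.0082] [0. 0. 0.]
-- [ 0.576 -0.06   0.262]
0 [ 0.0286 -0.0002 -0.0046] [0. 0. 0.]
-- [ 0.601 -0.061  0.276]
0 [ 0.029  -0.0001 -0.001 ] [0. 0. 0.]
-- [ 0.628 -0.063  0.287]
```

Emit:
{"method": "carry_out", "body": {"deltas": [{"gripper": 0.3,"dx": 0.0116,"dy": 0,"dz": -0.0266,"wx": 0,"wy": 0,"wz": 0},{"gripper": 0.3,"dx": 0.0148,"dy": 0,"dz": -0.025,"wx": 0,"wy": 0,"wz": 0},{"gripper": 0.3,"dx": 0.0178,"dy": 0,"dz": -0.0228,"wx": 0,"wy": 0,"wz": 0}]}}

```text
time_s: 3.52
ee_pos: [0.4837, -0.0556, 0.1502]
tool_rot: [0.003, 0.985, -0.027, 0.171]
contact_force: [7.7, 4.3, -9.3]
gripper_width: 0.497
finger_force: 30.0
```

Emit:
{"method": "carry_out", "body": {"deltas": [{"gripper": 0.3,"dx": 0.0205,"dy": 0,"dz": -0.0205,"wx": 0,"wy": 0,"wz": 0},{"gripper": 0.3,"dx": 0.023,"dy": 0,"dz": -0.0178,"wx": 0,"wy": 0,"wz": 0},{"gripper": 0.3,"dx": 0.025,"dy": 0,"dz": -0.0147,"wx": 0,"wy": 0,"wz": 0}]}}

```text
time_s: 3.9
ee_pos: [0.5287, -0.0592, 0.223]
tool_rot: [0.004, 0.985, -0.027, 0.17]
contact_force: [-1.1, -2.0, -4.1]
gripper_width: 0.501
finger_force: 30.0
```

Emit:
{"method": "carry_out", "body": {"deltas": [{"gripper": 0.3,"dx": 0.0266,"dy": 0,"dz": -0.0115,"wx": 0,"wy": 0,"wz": 0},{"gripper": 0.3,"dx": 0.0278,"dy": 0,"dz": -0.008,"wx": 0,"wy": 0,"wz": 0},{"gripper": 0.3,"dx": 0.0286,"dy": 0,"dz": -0.0046,"wx": 0,"wy": 0,"wz": 0},{"gripper": 0.3,"dx": 0,"dy": 0,"dz": 0,"wx": 0,"wy": 0,"wz": 0}]}}

```text
time_s: 4.4
ee_pos: [0.6038, -0.0653, 0.2779]
tool_rot: [0.006, 0.984, -0.027, 0.175]
contact_force: [-0.7, -5.6, 2.8]
gripper_width: 0.494
finger_force: 30.0
```

Emit:
{"method": "carry_out", "body": {"deltas": [{"gripper": 1,"dx": 0,"dy": 0,"dz": 0,"wx": 0,"wy": 0,"wz": 0},{"gripper": 1,"dx": 0,"dy": 0,"dz": 0,"wx": 0,"wy": 0,"wz": 0},{"gripper": 1,"dx": 0,"dy": 0,"dz": -0.02,"wx": 0,"wy": 0,"wz": 0},{"gripper": 1,"dx": 0,"dy": 0,"dz": -0.05,"wx": 0,"wy": 0,"wz": 0},{"gripper": 1,"dx": -0.02,"dy": 0,"dz": -0.04,"wx": 0,"wy": 0,"wz": 0}]}}

```text
time_s: 5.03
ee_pos: [0.5451, -0.0603, 0.3761]
tool_rot: [0.005, 0.984, -0.027, 0.175]
contact_force: [0.8, 0.1, -0.2]
gripper_width: 0.996
finger_force: 0.0
```

```bash
python3 - <<'E'
from h import *
t=np.radians(-7.3);c=np.array([.4445,.3225,0]);g=c-.015*np.array([np.cos(t),np.sin(t),0])
D=tool(-7.3);print(pose()[0],g)
plan([([.5,.1,.35],tool(-5),5),(g+[0,0,.16],D,5)])
E
```

```text
[ 0.54505114 -0.06028117  0.37607993] [0.42962158 0.32440597 0.        ]
0 [-0.0119 -0.0315  0.0012] [-0.1 -4.   0.4]
1 [-0.012  -0.0314  0.002 ] [-0.1 -4.   0.4]
2 [-0.012  -0.0314  0.0027] [-0.1 -4.   0.4]
3 [-0.012  -0.0313  0.0035] [-0.1 -4.   0.4]
4 [-0.012  -0.0312  0.0043] [-0.1 -4.   0.4]
-- [0.5  0.1  0.35]
0 [-0.0182 -0.0435  0.0378] [ 0.  -0.   0.4]
1 [-0.0185 -0.0434  0.0378] [ 0.  -0.   0.4]
2 [-0.0188 -0.0433  0.0378] [ 0.  -0.   0.4]
3 [-0.0191 -0.0432  0.0379] [ 0.  -0.   0.4]
4 [-0.0193 -0.043   0.0378] [ 0.  -0.   0.4]
-- [0.43  0.324 0.16 ]
```

Emit:
{"method": "carry_out", "body": {"deltas": [{"gripper": 1,"dx": -0.012,"dy": -0.0315,"dz": 0.0012,"wx": 0,"wy": -4,"wz": 0.4},{"gripper": 1,"dx": -0.012,"dy": -0.0315,"dz": 0.002,"wx": 0,"wy": -4,"wz": 0.4},{"gripper": 1,"dx": -0.012,"dy": -0.0315,"dz": 0.0027,"wx": 0,"wy": -4,"wz": 0.4},{"gripper": 1,"dx": -0.012,"dy": -0.0315,"dz": 0.0035,"wx": 0,"wy": -4,"wz": 0.4},{"gripper": 1,"dx": -0.012,"dy": -0.0315,"dz": 0.0043,"wx": 0,"wy": -4,"wz": 0.4}]}}

```text
time_s: 5.65
ee_pos: [0.4992, 0.1018, 0.3488]
tool_rot: [-0.003, 0.999, -0.044, 0.0]
contact_force: [0.5, 0.5, 1.1]
gripper_width: 1.001
finger_force: 0.0
```

Emit:
{"method": "carry_out", "body": {"deltas": [{"gripper": 1,"dx": -0.0185,"dy": -0.0435,"dz": 0.0378,"wx": 0,"wy": 0,"wz": 0.4},{"gripper": 1,"dx": -0.0185,"dy": -0.0435,"dz": 0.0378,"wx": 0,"wy": 0,"wz": 0.4},{"gripper": 1,"dx": -0.0188,"dy": -0.0433,"dz": 0.0378,"wx": 0,"wy": 0,"wz": 0.4},{"gripper": 1,"dx": -0.019,"dy": -0.0432,"dz": 0.0378,"wx": 0,"wy": 0,"wz": 0.4},{"gripper": 1,"dx": -0.0193,"dy": -0.043,"dz": 0.0378,"wx": 0,"wy": 0,"wz": 0.4}]}}

```text
time_s: 6.28
ee_pos: [0.4281, 0.3286, 0.1601]
tool_rot: [-0.004, 0.998, -0.062, 0.001]
contact_force: [1.0, 0.8, -0.7]
gripper_width: 1.0
finger_force: 0.0
```

```bash
python3 - <<'E'
from h import *
a=snap('scene','s3.png');b=snap('top','t3.png')
o=np.zeros((600,800,3),np.uint8)
o[:,:400]=cv2.resize(b['img'][10:235,280:430],(400,600),interpolation=2);o[:,400:]=cv2.resize(a['img'][200:384,250:373],(400,600),interpolation=2)
cv2.imwrite('pics/c3.png',o)
print('glue',onz(a,279.5,104,.06),onz(b,141,178,.06),'cap',onz(b,131,170,.12))
print('blocks',onz(a,316,140,.038),onz(a,326,178,.038))
t=np.radians(-7.3);c=np.array([.4445,.3225,0]);g=c-.015*np.array([np.cos(t),np.sin(t),0])
p,R=pose();print(p,R.as_matrix().round(3),proj(b,p),proj(a,p));plan([(g+[0,0,.08],tool(-7.3),2),(g+[0,0,.012],tool(-7.3),3)])
E
```

```text
glue [0.51919456 0.4484801  0.06      ] [0.50657583 0.47215214 0.06      ] cap [0.51466364 0.4783774  0.12      ]
blocks [0.61891214 0.35307415 0.038     ] [0.64254669 0.24396964 0.038     ]
[0.42432093 0.32847024 0.15600007] [[ 0.993 -0.119 -0.006]
 [-0.119 -0.993  0.003]
 [-0.006 -0.003 -1.   ]] (np.float64(187.37592306844), np.float64(205.19203262296517)) (np.float64(242.80058885890966), np.float64(127.36227647737171))
0 [0.0031 0.0018 0.038 ] [-0.1  0.2  0.2]
1 [0.003  0.0017 0.038 ] [-0.1  0.2  0.2]
-- [0.43  0.324 0.08 ]
0 [-0.     -0.      0.0227] [ 0. -0.  0.]
1 [-0.     -0.      0.0226] [ 0. -0.  0.]
2 [-0.0001 -0.      0.0227] [ 0. -0.  0.]
-- [0.43  0.324 0.012]
```

View pics/c3.png

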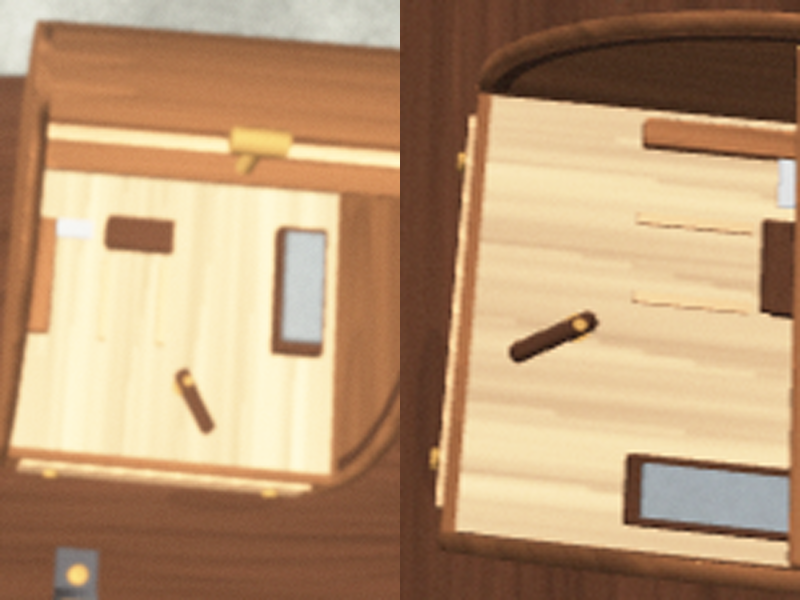

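The shutter stays fully open, with the pull now on top at crop (260,140). Inside are the cleat (140,235 in the top crop), the guides, the button with its arm to the front, the oilstone and the try square. Next I take the plane.

```bash
python3 - <<'E'
from h import *
T=tool(-7.2,10);g=np.array([.426,.3247,0])
plan([(g+[-.01,0,.08],T,2),(g+[0,0,.013],T,3)])
E
```

```text
0 [-0.0037  0.0025  0.038 ] [-0.1  5.2  0.2]
1 [-0.0071  0.0024  0.0376] [-0.1  5.2  0.2]
-- [0.416 0.325 0.08 ]
0 [-0.0006 -0.0004  0.0226] [ 0. -0. -0.]
1 [-0.0006 -0.0004  0.0225] [ 0. -0. -0.]
2 [-0.0007 -0.0005  0.0226] [ 0. -0. -0.]
-- [0.426 0.325 0.013]
```

Emit:
{"method": "carry_out", "body": {"deltas": [{"gripper": 1,"dx": -0.0037,"dy": 0.0025,"dz": 0.038,"wx": 0,"wy": 5.2,"wz": 0.2},{"gripper": 1,"dx": -0.007,"dy": 0.0024,"dz": 0.0376,"wx": 0,"wy": 5.2,"wz": 0.2},{"gripper": 1,"dx": 0,"dy": 0,"dz": 0,"wx": 0,"wy": 0,"wz": 0}]}}

```text
time_s: 6.75
ee_pos: [0.4173, 0.3208, 0.0812]
tool_rot: [0.005, 0.994, -0.064, 0.088]
contact_force: [-1.1, 0.6, 0.7]
gripper_width: 0.999
finger_force: 0.0
```

```bash
python3 - <<'E'
from h import *
T=tool(-7.2,10);g=np.array([.426,.3247,0])
print(pose()[0]);plan([(g+[0,0,.013],T,3)])
E
```

```text
[0.41725607 0.32082197 0.08120836]
0 [-0.0013 -0.0016  0.0229] [-0.  -0.  -0.1]
1 [-0.0013 -0.0016  0.0228] [-0.  -0.  -0.1]
2 [-0.0013 -0.0017  0.0229] [-0.  -0.  -0.1]
-- [0.426 0.325 0.013]
```

Emit:
{"method": "carry_out", "body": {"deltas": [{"gripper": 1,"dx": -0.001,"dy": -0.001,"dz": 0.0228,"wx": 0,"wy": 0,"wz": 0},{"gripper": 1,"dx": -0.001,"dy": -0.001,"dz": 0.0228,"wx": 0,"wy": 0,"wz": 0},{"gripper": 1,"dx": -0.001,"dy": -0.001,"dz": 0.0228,"wx": 0,"wy": 0,"wz": 0},{"gripper": 1,"dx": 0,"dy": 0,"dz": 0,"wx": 0,"wy": 0,"wz": 0}]}}

```text
time_s: 7.25
ee_pos: [0.4322, 0.3255, 0.0168]
tool_rot: [0.003, 0.994, -0.066, 0.09]
contact_force: [0.4, -0.0, 0.8]
gripper_width: 1.001
finger_force: 0.0
```

Emit:
{"method": "carry_out", "body": {"deltas": [{"gripper": 0.3,"dx": 0,"dy": 0,"dz": 0,"wx": 0,"wy": 0,"wz": 0},{"gripper": 0.3,"dx": 0,"dy": 0,"dz": 0,"wx": 0,"wy": 0,"wz": 0},{"gripper": 0.3,"dx": 0,"dy": 0,"dz": 0,"wx": 0,"wy": 0,"wz": 0},{"gripper": 0.3,"dx": 0,"dy": 0,"dz": 0,"wx": 0,"wy": 0,"wz": 0},{"gripper": 0.3,"dx": 0,"dy": 0,"dz": 0,"wx": 0,"wy": 0,"wz": 0}]}}

```text
time_s: 7.88
ee_pos: [0.4306, 0.3261, 0.0158]
tool_rot: [0.002, 0.994, -0.065, 0.091]
contact_force: [-0.2, 1.9, 1.8]
gripper_width: 0.474
finger_force: 30.0
```

```bash
python3 - <<'E'
from h import *
a=cv2.imread('pics/s3.png');b=cv2.imread('pics/t3.png')
A=env.camera('scene');Bc=env.camera('top')
P=[];
for i in range(6): s=env.read_state();P.append(s['ee_pos'])
print(np.array(P).round(4))
# cleat: dark brown in top and scene
for n,im,box,c in(('t',b,(300,60,360,120),Bc),('s',a,(470-0,0,0,0),A)):
    pass
F=lambda x,y:(280+x*150/400,10+y*225/600)
G=lambda x,y:(250+(x-400)*123/400,200+y*184/600)
zf=.06
print('top cleat corners z.086',[onz(Bc,*F(*q),.086).round(4) for q in((106,216),(173,221),(172,253),(106,247))])
print('top guides z.068',[onz(Bc,*F(*q),.068).round(4) for q in((99,260),(101,342),(159,262),(160,345))])
print('scene guides z.068',[onz(A,*G(*q),.068).round(4) for q in((637,216),(751,233),(633,293),(748,311))])
print('scene cleat front z.086',[onz(A,*G(*q),.086).round(4) for q in((763,221),(761,313))])
print('button pivot z.082 top/scene',onz(Bc,*F(186,380),.082).round(4),onz(A,*G(580,324),.082).round(4))
print('button tip',onz(Bc,*F(209,430),.082).round(4),onz(A,*G(514,356),.082).round(4))
print('sill line top',[onz(Bc,*F(*q),.064).round(4) for q in((10,453),(305,480))], 'pull',onz(Bc,*F(260,143),.312).round(4))
# front sill inner edge, scene
print('sill inner scene',[onz(A,*G(*q),.062).round(4) for q in((490,95),(455,533))])
E
```

```text
[[0.4306 0.3261 0.0158]
 [0.4306 0.3261 0.0158]
 [0.4306 0.3261 0.0158]
 [0.4306 0.3261 0.0158]
 [0.4306 0.3261 0.0158]
 [0.4306 0.3261 0.0158]]
top cleat corners z.086 [array([0.7405, 0.0038, 0.086 ]), array([ 0.7358, -0.0624,  0.086 ]), array([ 0.7025, -0.0605,  0.086 ]), array([0.7082, 0.0043, 0.086 ])]
top guides z.068 [array([0.702 , 0.0084, 0.068 ]), array([0.6167, 0.0076, 0.068 ]), array([ 0.7004, -0.0517,  0.068 ]), array([ 0.6141, -0.0506,  0.068 ])]
scene guides z.068 [array([0.6234, 0.0055, 0.068 ]), array([ 0.7072, -0.0056,  0.068 ]), array([ 0.6188, -0.0508,  0.068 ]), array([ 0.7021, -0.0622,  0.068 ])]
scene cleat front z.086 [array([7.125e-01, 2.000e-04, 8.600e-02]), array([ 0.7075, -0.0657,  0.086 ])]
button pivot z.082 top/scene [ 0.5748 -0.0717  0.082 ] [ 0.5784 -0.0751  0.082 ]
button tip [ 0.5255 -0.0924  0.082 ] [ 0.531  -0.0982  0.082 ]
sill line top [array([0.5046, 0.0975, 0.064 ]), array([ 0.4808, -0.1889,  0.064 ])] pull [ 0.6962 -0.0735  0.312 ]
sill inner scene [array([0.5146, 0.0972, 0.062 ]), array([ 0.4906, -0.2175,  0.062 ])]
```

Width reads 0.474, which is 41.7 mm, so the cheeks are gripped. Cleat, guides and pivot agree on the berth at about (0.6545, -0.025), yaw about -4.5°.

```bash
python3 - <<'E'
from h import *
p,R=pose();T=tool(-4.5,10)
plan([([.42,.31,.2],R,5),([.43,.0,.2],T,6),([.586,-.02,.19],T,4),([.586,-.02,.1],T,3)])
E
```

```text
0 [ 0.005   0.0032 -0.0366] [0. 0. 0.]
1 [ 0.005   0.0032 -0.0365] [0. 0. 0.]
2 [ 0.005   0.0032 -0.0366] [0. 0. 0.]
3 [ 0.005   0.0032 -0.0365] [0. 0. 0.]
4 [ 0.005   0.0031 -0.0366] [0. 0. 0.]
-- [0.42 0.31 0.2 ]
0 [0.0083 0.051  0.0011] [ 0.  -0.1 -0.5]
1 [0.0079 0.0511 0.0011] [ 0.  -0.1 -0.5]
2 [0.0074 0.0511 0.0011] [ 0.  -0.1 -0.5]
3 [0.007  0.0512 0.0011] [ 0.  -0.1 -0.5]
4 [0.0065 0.0513 0.0011] [ 0.  -0.1 -0.5]
5 [0.0061 0.0514 0.0011] [ 0.  -0.1 -0.5]
-- [ 0.43 -0.    0.2 ]
0 [0.0383 0.0019 0.0092] [ 0.  0. -0.]
1 [0.0382 0.0019 0.0091] [ 0.  0. -0.]
2 [0.0383 0.0019 0.0092] [ 0.  0. -0.]
3 [0.0382 0.0019 0.0091] [ 0.  0. -0.]
-- [ 0.586 -0.02   0.19 ]
0 [-0.0051 -0.      0.0296] [ 0.   0.1 -0. ]
1 [-0.0052 -0.0001  0.0295] [ 0.   0.1 -0. ]
2 [-0.0052 -0.      0.0296] [ 0.   0.1 -0. ]
-- [ 0.586 -0.02   0.1  ]
```

Emit:
{"method": "carry_out", "body": {"deltas": [{"gripper": 0.3,"dx": 0.005,"dy": 0.003,"dz": -0.0366,"wx": 0,"wy": 0,"wz": 0},{"gripper": 0.3,"dx": 0.005,"dy": 0.003,"dz": -0.0366,"wx": 0,"wy": 0,"wz": 0},{"gripper": 0.3,"dx": 0.005,"dy": 0.003,"dz": -0.0366,"wx": 0,"wy": 0,"wz": 0},{"gripper": 0.3,"dx": 0.005,"dy": 0.003,"dz": -0.0366,"wx": 0,"wy": 0,"wz": 0},{"gripper": 0.3,"dx": 0.005,"dy": 0.003,"dz": -0.0366,"wx": 0,"wy": 0,"wz": 0}]}}

```text
time_s: 8.6
ee_pos: [0.4183, 0.3091, 0.1989]
tool_rot: [0.004, 0.994, -0.065, 0.089]
contact_force: [0.3, 0.3, -5.2]
gripper_width: 0.472
finger_force: 30.0
```

Emit:
{"method": "carry_out", "body": {"deltas": [{"gripper": 0.3,"dx": 0.008,"dy": 0.035,"dz": 0.001,"wx": 0,"wy": 0,"wz": -0.6},{"gripper": 0.3,"dx": 0.0075,"dy": 0.055,"dz": 0.001,"wx": 0,"wy": 0,"wz": -0.6},{"gripper": 0.3,"dx": 0.0075,"dy": 0.055,"dz": 0.001,"wx": 0,"wy": 0,"wz": -0.6},{"gripper": 0.3,"dx": 0.007,"dy": 0.055,"dz": 0.001,"wx": 0,"wy": 0,"wz": -0.6},{"gripper": 0.3,"dx": 0.0065,"dy": 0.055,"dz": 0.001,"wx": 0,"wy": 0,"wz": -0.6}]}}

```text
time_s: 9.22
ee_pos: [0.4268, 0.0511, 0.199]
tool_rot: [0.005, 0.995, -0.039, 0.089]
contact_force: [1.3, -0.9, -5.4]
gripper_width: 0.477
finger_force: 30.0
```

Emit:
{"method": "carry_out", "body": {"deltas": [{"gripper": 0.3,"dx": 0.0061,"dy": 0.051,"dz": 0.001,"wx": 0,"wy": 0,"wz": 0},{"gripper": 0.3,"dx": 0,"dy": 0,"dz": 0,"wx": 0,"wy": 0,"wz": 0}]}}

```text
time_s: 9.48
ee_pos: [0.4292, -0.002, 0.1994]
tool_rot: [0.006, 0.995, -0.043, 0.088]
contact_force: [-0.2, 0.5, -4.7]
gripper_width: 0.475
finger_force: 30.0
```

```bash
python3 - <<'E'
from h import *
p,R=pose();T=tool(-4.5,10);print(p,R.as_matrix().round(3))
plan([([.586,-.02,.19],T,4),([.586,-.02,.1],T,3)])
E
```

```text
[ 0.42921004 -0.00202532  0.19936286] [[ 0.981 -0.086  0.175]
 [-0.084 -0.996 -0.019]
 [ 0.176  0.004 -0.984]]
0 [0.0384 0.0011 0.0093] [ 0.1 -0.  -0.1]
1 [0.0384 0.0012 0.0093] [ 0.1 -0.  -0.1]
2 [0.0384 0.0012 0.0092] [ 0.1 -0.  -0.1]
3 [0.0384 0.0014 0.0092] [ 0.1 -0.  -0.1]
-- [ 0.586 -0.02   0.19 ]
0 [-0.0053  0.      0.0295] [-0.  -0.1  0. ]
1 [-0.0052  0.0001  0.0296] [-0.  -0.1  0. ]
2 [-0.0052  0.      0.0296] [-0.  -0.1  0. ]
-- [ 0.586 -0.02   0.1  ]
```

Emit:
{"method": "carry_out", "body": {"deltas": [{"gripper": 0.3,"dx": 0.0384,"dy": 0.0013,"dz": 0.0092,"wx": 0,"wy": 0,"wz": 0},{"gripper": 0.3,"dx": 0.0384,"dy": 0.0013,"dz": 0.0092,"wx": 0,"wy": 0,"wz": 0},{"gripper": 0.3,"dx": 0.0384,"dy": 0.0013,"dz": 0.0092,"wx": 0,"wy": 0,"wz": 0},{"gripper": 0.3,"dx": 0.0384,"dy": 0.0013,"dz": 0.0092,"wx": 0,"wy": 0,"wz": 0}]}}

```text
time_s: 9.98
ee_pos: [0.5876, -0.0148, 0.1904]
tool_rot: [0.005, 0.995, -0.039, 0.088]
contact_force: [-0.2, 0.7, -4.6]
gripper_width: 0.471
finger_force: 30.0
```

Emit:
{"method": "carry_out", "body": {"deltas": [{"gripper": 0.3,"dx": -0.0052,"dy": 0,"dz": 0.0295,"wx": 0,"wy": 0,"wz": 0},{"gripper": 0.3,"dx": -0.0052,"dy": 0,"dz": 0.0295,"wx": 0,"wy": 0,"wz": 0},{"gripper": 0.3,"dx": -0.0052,"dy": 0,"dz": 0.0295,"wx": 0,"wy": 0,"wz": 0},{"gripper": 0.3,"dx": 0,"dy": 0,"dz": 0,"wx": 0,"wy": 0,"wz": 0}]}}

```text
time_s: 10.48
ee_pos: [0.5839, -0.0149, 0.0977]
tool_rot: [0.005, 0.996, -0.039, 0.085]
contact_force: [-1.0, 0.2, -5.0]
gripper_width: 0.473
finger_force: 30.0
```

```bash
python3 - <<'E'
from h import *
a=snap('scene','s4.png');b=snap('top','t4.png')
o=np.zeros((600,800,3),np.uint8)
o[:,:400]=cv2.resize(b['img'][50:200,295:395],(400,600),interpolation=2);o[:,400:]=cv2.resize(a['img'][215:365,270:370],(400,600),interpolation=2)
cv2.imwrite('pics/c4.png',o)
p,R=pose();print(p,R.as_matrix().round(3))
E
```

```text
[ 0.58787062 -0.01546286  0.10220247] [[ 0.981 -0.078  0.177]
 [-0.076 -0.997 -0.017]
 [ 0.178  0.003 -0.984]]
```

View pics/c4.png

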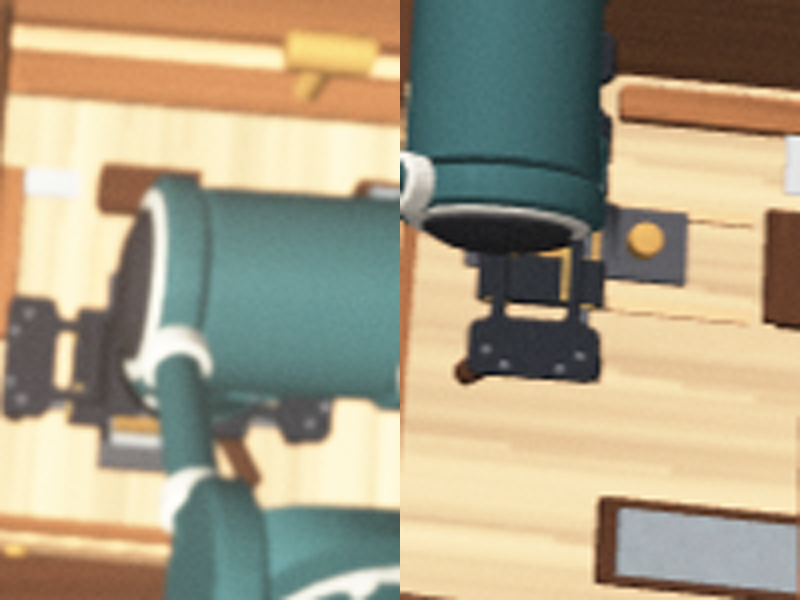

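Plane held over the floor, sole about 25 mm up; knob at scene (331.5,274.5), guides and cleat ahead of it.

```bash
python3 - <<'E'
from h import *
a=env.camera('scene')
G=lambda x,y:(270+(x-400)/4,215+y/4)
yaw=np.radians(-4.5);X=np.array([np.cos(yaw),np.sin(yaw)]);Y=np.array([-X[1],X[0]]);o=np.array([.6545,-.0252])
f=lambda q:(np.round([(q[:2]-o)@X,(q[:2]-o)@Y],4))
print('knob',f(onz(a,*G(646,238),.114)),'toe corners',f(onz(a,*G(687,214),.095)),f(onz(a,*G(684,286),.095)))
print('guides',[f(onz(a,*G(*q),.068)) for q in((690,215),(752,228),(605,308),(760,325))])
print('cleat',[f(onz(a,*G(*q),.086)) for q in((767,211),(764,324))])
for i in range(1):
    p,R=pose();print(f(p),p)
E
```

```text
knob [-0.0186  0.0023] toe corners [0.0075 0.022 ] [ 0.0074 -0.0201]
guides [array([0.0139, 0.0267]), array([0.0512, 0.0224]), array([-0.0342, -0.0334]), array([ 0.0574, -0.0346])]
cleat [array([0.0562, 0.03  ]), array([ 0.056 , -0.0362])]
[-0.066   0.0043] [ 0.58901846 -0.01572046  0.10354358]
```

Emit:
{"method": "carry_out", "body": {"deltas": [{"gripper": 0.3,"dx": 0,"dy": 0.0048,"dz": 0,"wx": 0,"wy": 0,"wz": 0},{"gripper": 0.3,"dx": -0.0018,"dy": 0,"dz": 0.01,"wx": 0,"wy": 0,"wz": 0},{"gripper": 0.3,"dx": -0.0018,"dy": 0,"dz": 0.01,"wx": 0,"wy": 0,"wz": 0},{"gripper": 0.3,"dx": 0,"dy": 0,"dz": 0,"wx": 0,"wy": 0,"wz": 0}]}}

```text
time_s: 11.12
ee_pos: [0.5866, -0.0212, 0.0807]
tool_rot: [0.005, 0.995, -0.039, 0.089]
contact_force: [-0.1, 0.2, -5.0]
gripper_width: 0.473
finger_force: 30.0
```

Emit:
{"method": "carry_out", "body": {"deltas": [{"gripper": 0.3,"dx": -0.0004,"dy": 0,"dz": 0.002,"wx": 0,"wy": 0,"wz": 0},{"gripper": 0.3,"dx": 0,"dy": 0,"dz": 0,"wx": 0,"wy": 0,"wz": 0}]}}

```text
time_s: 11.38
ee_pos: [0.5882, -0.0212, 0.0804]
tool_rot: [0.005, 0.995, -0.039, 0.09]
contact_force: [0.5, 0.1, -4.7]
gripper_width: 0.475
finger_force: 30.0
```

Emit:
{"method": "carry_out", "body": {"deltas": [{"gripper": 0.3,"dx": -0.0004,"dy": 0,"dz": 0.002,"wx": 0,"wy": 0,"wz": 0},{"gripper": 0.3,"dx": 0,"dy": 0,"dz": 0,"wx": 0,"wy": 0,"wz": 0}]}}

```text
time_s: 11.62
ee_pos: [0.588, -0.0212, 0.0783]
tool_rot: [0.005, 0.995, -0.039, 0.09]
contact_force: [-0.4, -0.7, -5.0]
gripper_width: 0.472
finger_force: 30.0
```

Emit:
{"method": "carry_out", "body": {"deltas": [{"gripper": 0.3,"dx": -0.0003,"dy": 0,"dz": 0.0015,"wx": 0,"wy": 0,"wz": 0},{"gripper": 0.3,"dx": 0,"dy": 0,"dz": 0,"wx": 0,"wy": 0,"wz": 0}]}}

```text
time_s: 11.88
ee_pos: [0.5879, -0.0212, 0.0767]
tool_rot: [0.005, 0.995, -0.039, 0.09]
contact_force: [-0.4, -0.6, -5.3]
gripper_width: 0.474
finger_force: 30.0
```

Emit:
{"method": "carry_out", "body": {"deltas": [{"gripper": 0.3,"dx": -0.0003,"dy": 0,"dz": 0.0015,"wx": 0,"wy": 0,"wz": 0},{"gripper": 0.3,"dx": 0,"dy": 0,"dz": 0,"wx": 0,"wy": 0,"wz": 0}]}}

```text
time_s: 12.12
ee_pos: [0.5882, -0.0213, 0.076]
tool_rot: [0.005, 0.995, -0.039, 0.091]
contact_force: [-2.6, 0.1, 0.7]
gripper_width: 0.473
finger_force: 30.0
```

Emit:
{"method": "carry_out", "body": {"deltas": [{"gripper": 0.3,"dx": 0.0098,"dy": 0,"dz": 0.0017,"wx": 0,"wy": 0,"wz": 0},{"gripper": 0.3,"dx": 0.0098,"dy": 0,"dz": 0.0017,"wx": 0,"wy": 0,"wz": 0},{"gripper": 0.3,"dx": 0,"dy": 0,"dz": 0,"wx": 0,"wy": 0,"wz": 0}]}}

```text
time_s: 12.5
ee_pos: [0.6096, -0.023, 0.0759]
tool_rot: [0.005, 0.995, -0.039, 0.092]
contact_force: [2.9, 0.5, -2.5]
gripper_width: 0.473
finger_force: 30.0
```

Emit:
{"method": "carry_out", "body": {"deltas": [{"gripper": 0.3,"dx": 0.0098,"dy": 0,"dz": 0.0017,"wx": 0,"wy": 0,"wz": 0},{"gripper": 0.3,"dx": 0.0098,"dy": 0,"dz": 0.0017,"wx": 0,"wy": 0,"wz": 0},{"gripper": 0.3,"dx": 0,"dy": 0,"dz": 0,"wx": 0,"wy": 0,"wz": 0}]}}

```text
time_s: 12.88
ee_pos: [0.6292, -0.0246, 0.0759]
tool_rot: [0.005, 0.995, -0.039, 0.092]
contact_force: [1.8, 0.4, -3.2]
gripper_width: 0.473
finger_force: 30.0
```

Emit:
{"method": "carry_out", "body": {"deltas": [{"gripper": 0.3,"dx": 0.0059,"dy": 0,"dz": 0.001,"wx": 0,"wy": 0,"wz": 0},{"gripper": 0.3,"dx": 0.0059,"dy": 0,"dz": 0.001,"wx": 0,"wy": 0,"wz": 0},{"gripper": 0.3,"dx": 0,"dy": 0,"dz": 0,"wx": 0,"wy": 0,"wz": 0}]}}

```text
time_s: 13.25
ee_pos: [0.6401, -0.0254, 0.0759]
tool_rot: [0.005, 0.995, -0.039, 0.091]
contact_force: [0.5, -0.1, -1.4]
gripper_width: 0.472
finger_force: 30.0
```

Emit:
{"method": "carry_out", "body": {"deltas": [{"gripper": 0.3,"dx": 0.002,"dy": 0,"dz": 0.0003,"wx": 0,"wy": 0,"wz": 0},{"gripper": 0.3,"dx": 0,"dy": 0,"dz": 0,"wx": 0,"wy": 0,"wz": 0}]}}

```text
time_s: 13.5
ee_pos: [0.6411, -0.0255, 0.0759]
tool_rot: [0.005, 0.995, -0.039, 0.09]
contact_force: [-5.0, -0.1, 3.2]
gripper_width: 0.476
finger_force: 30.0
```

Emit:
{"method": "carry_out", "body": {"deltas": [{"gripper": 0.3,"dx": 0.002,"dy": 0,"dz": 0.0003,"wx": 0,"wy": 0,"wz": 0},{"gripper": 0.3,"dx": 0,"dy": 0,"dz": 0,"wx": 0,"wy": 0,"wz": 0}]}}

```text
time_s: 13.75
ee_pos: [0.6411, -0.0255, 0.0758]
tool_rot: [0.005, 0.995, -0.039, 0.088]
contact_force: [-12.3, 1.0, 9.0]
gripper_width: 0.47
finger_force: 30.0
```

```bash
python3 - <<'E'
from h import *
a=snap('scene','s5.png');b=snap('top','t5.png')
o=np.zeros((600,800,3),np.uint8)
o[:,:400]=cv2.resize(b['img'][60:160,300:367],(400,600),interpolation=2);o[:,400:]=cv2.resize(a['img'][235:325,320:380],(400,600),interpolation=2)
cv2.imwrite('pics/c5.png',o)
E
```

```text
(no output)
```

View pics/c5.png

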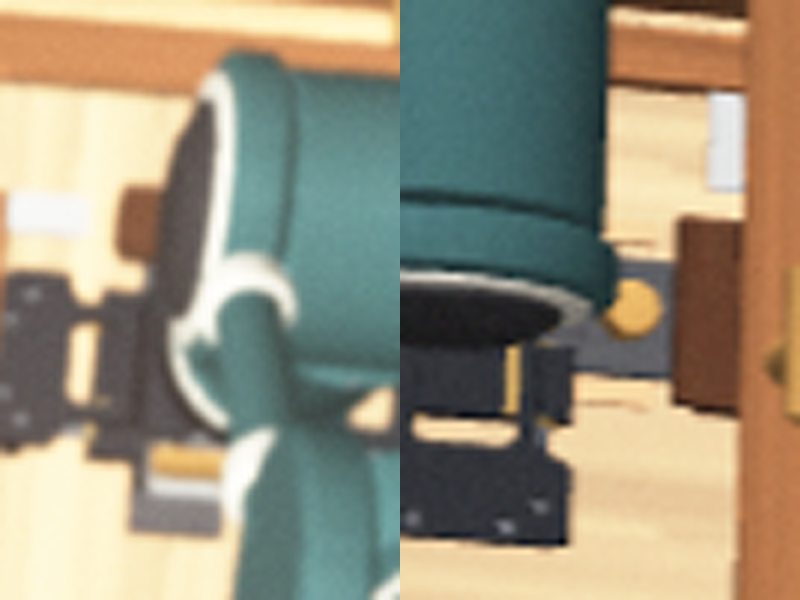

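Both views show the plane gripped and pushed in: the knob is about 15 mm before the cleat edge (16 expected at home) and the stop force has risen, so it is home. Next I release and go for the button.

Emit:
{"method": "carry_out", "body": {"deltas": [{"gripper": 0.6,"dx": 0,"dy": 0,"dz": 0,"wx": 0,"wy": 0,"wz": 0},{"gripper": 0.6,"dx": 0,"dy": 0,"dz": 0,"wx": 0,"wy": 0,"wz": 0},{"gripper": 0.6,"dx": 0,"dy": 0,"dz": -0.02,"wx": 0,"wy": 0,"wz": 0},{"gripper": 0.6,"dx": 0,"dy": 0,"dz": -0.04,"wx": 0,"wy": 0,"wz": 0},{"gripper": 0.6,"dx": 0,"dy": 0,"dz": -0.04,"wx": 0,"wy": 0,"wz": 0}]}}

```text
time_s: 14.48
ee_pos: [0.6258, -0.024, 0.1766]
tool_rot: [0.005, 0.995, -0.039, 0.091]
contact_force: [-0.0, -0.0, 1.1]
gripper_width: 0.6
finger_force: 0.0
```

```bash
python3 - <<'E'
from h import *
T=tool(-4.5,5);y=np.radians(-4.5);P=np.array([.576,-.0745])
W=lambda x,yy,z:np.array([*(P+np.array([[np.cos(y),-np.sin(y)],[np.sin(y),np.cos(y)]])@[x/1e3,yy/1e3]),z])
print(pose()[0])
plan([(W(-6,-40,.16),T,3),(W(-6,-40,.069),T,3)])
E
```

```text
[ 0.6257987  -0.02401523  0.17662498]
0 [-0.0179  0.0314  0.0024] [ 0.1 -1.8 -0. ]
1 [-0.0179  0.0314  0.0029] [ 0.1 -1.8 -0. ]
2 [-0.0178  0.0314  0.0035] [ 0.1 -1.8 -0. ]
-- [ 0.567 -0.114  0.16 ]
0 [-0.0027  0.0001  0.0302] [-0. -0. -0.]
1 [-0.0026  0.0001  0.0302] [-0. -0. -0.]
2 [-0.0027  0.0001  0.0302] [-0. -0. -0.]
-- [ 0.567 -0.114  0.069]
```

Emit:
{"method": "carry_out", "body": {"deltas": [{"gripper": 0,"dx": -0.0178,"dy": 0.0314,"dz": 0.003,"wx": 0,"wy": -1.8,"wz": 0},{"gripper": 0,"dx": -0.0178,"dy": 0.0314,"dz": 0.003,"wx": 0,"wy": -1.8,"wz": 0},{"gripper": 0,"dx": -0.0178,"dy": 0.0314,"dz": 0.003,"wx": 0,"wy": -1.8,"wz": 0},{"gripper": 0,"dx": 0,"dy": 0,"dz": 0,"wx": 0,"wy": 0,"wz": 0},{"gripper": 0,"dx": 0,"dy": 0,"dz": 0,"wx": 0,"wy": 0,"wz": 0}]}}

```text
time_s: 15.1
ee_pos: [0.5678, -0.1137, 0.159]
tool_rot: [0.003, 0.998, -0.04, 0.045]
contact_force: [-0.6, -0.3, 0.4]
gripper_width: 0.053
finger_force: 0.0
```

```bash
python3 - <<'E'
from h import *
a=snap('scene','s6.png');b=snap('top','t6.png')
o=np.zeros((600,800,3),np.uint8)
o[:,:400]=cv2.resize(b['img'][50:200,295:395],(400,600),interpolation=2);o[:,400:]=cv2.resize(a['img'][225:375,270:370],(400,600),interpolation=2)
cv2.imwrite('pics/c6.png',o)
p,R=pose();print(p,R.as_matrix().round(3),env.read_state()['gripper_width'])
E
```

```text
[ 0.56779427 -0.11316282  0.15862674] [[ 0.993 -0.078  0.088]
 [-0.078 -0.997 -0.01 ]
 [ 0.089  0.003 -0.996]] 0.0027632456419882227
```

View pics/c6.png

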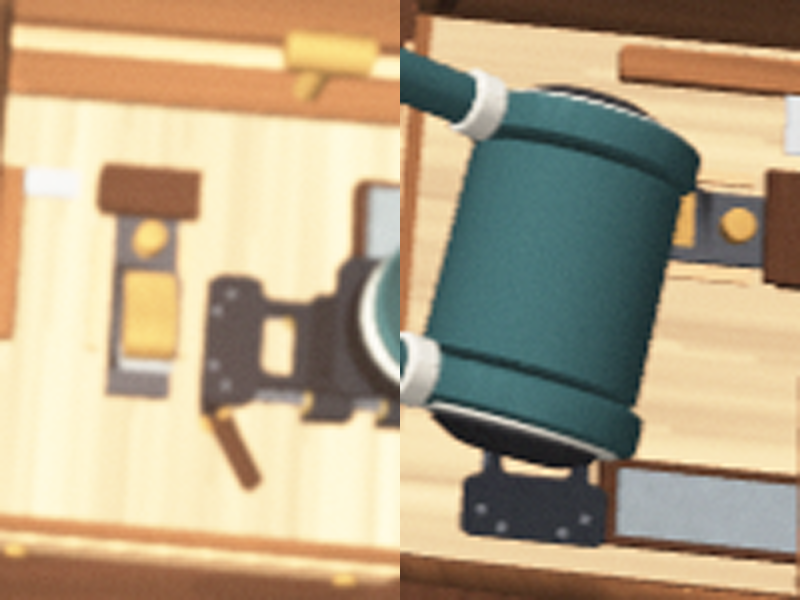

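The plane sits under the cleat (top crop (145,290)), the button's arm points to the front with its tip at (255,487), and the closed fingers are to its -y side. I descend and sweep.

Emit:
{"method": "carry_out", "body": {"deltas": [{"gripper": 0,"dx": -0.0027,"dy": 0,"dz": 0.03,"wx": 0,"wy": 0,"wz": 0},{"gripper": 0,"dx": -0.0027,"dy": 0,"dz": 0.03,"wx": 0,"wy": 0,"wz": 0},{"gripper": 0,"dx": -0.0027,"dy": 0,"dz": 0.029,"wx": 0,"wy": 0,"wz": 0},{"gripper": 0,"dx": 0,"dy": 0,"dz": 0,"wx": 0,"wy": 0,"wz": 0}]}}

```text
time_s: 15.7
ee_pos: [0.5646, -0.1126, 0.0659]
tool_rot: [0.002, 0.998, -0.039, 0.041]
contact_force: [-0.1, 0.5, -0.4]
gripper_width: 0.006
finger_force: 0.0
```

```bash
python3 - <<'E'
from h import *
p,T=pose();y=np.radians(-4.5);P=np.array([.576,-.0745])
W=lambda x,yy,z=.069:np.array([*(P+np.array([[np.cos(y),-np.sin(y)],[np.sin(y),np.cos(y)]])@[x/1e3,yy/1e3]),z])
print(p)
plan([(W(*q),T,n) for q,n in(((-28,-24.5),2),((-36,-13.6),1),((-38,2),1),((-32,22),1),((-16,32),1),((-12,32),1))])
E
```

```text
[ 0.56463339 -0.11259508  0.06591766]
0 [-0.0097 -0.0072 -0.0023] [0. 0. 0.]
1 [-0.0096 -0.0072 -0.0024] [0. 0. 0.]
-- [ 0.546 -0.097  0.069]
0 [-0.008  -0.0109 -0.0007] [0. 0. 0.]
-- [ 0.539 -0.085  0.069]
0 [-0.002  -0.0156 -0.0002] [0. 0. 0.]
-- [ 0.538 -0.07   0.069]
0 [ 0.006  -0.02    0.0005] [0. 0. 0.]
-- [ 0.546 -0.05   0.069]
0 [ 0.016  -0.01    0.0013] [0. 0. 0.]
-- [ 0.563 -0.041  0.069]
0 [0.004  0.     0.0003] [0. 0. 0.]
-- [ 0.567 -0.042  0.069]
```

Emit:
{"method": "carry_out", "body": {"deltas": [{"gripper": 0,"dx": -0.0105,"dy": -0.008,"dz": -0.0015,"wx": 0,"wy": 0,"wz": 0},{"gripper": 0,"dx": -0.0105,"dy": -0.008,"dz": -0.0015,"wx": 0,"wy": 0,"wz": 0},{"gripper": 0,"dx": -0.008,"dy": -0.011,"dz": -0.0007,"wx": 0,"wy": 0,"wz": 0},{"gripper": 0,"dx": 0,"dy": 0,"dz": 0,"wx": 0,"wy": 0,"wz": 0}]}}

```text
time_s: 16.2
ee_pos: [0.5389, -0.0837, 0.0701]
tool_rot: [0.003, 0.998, -0.039, 0.043]
contact_force: [0.3, 0.0, 1.0]
gripper_width: 0.005
finger_force: 0.0
```

Emit:
{"method": "carry_out", "body": {"deltas": [{"gripper": 0,"dx": -0.002,"dy": -0.0156,"dz": 0,"wx": 0,"wy": 0,"wz": 0},{"gripper": 0,"dx": 0.006,"dy": -0.02,"dz": 0.0005,"wx": 0,"wy": 0,"wz": 0},{"gripper": 0,"dx": 0,"dy": 0,"dz": 0,"wx": 0,"wy": 0,"wz": 0}]}}

```text
time_s: 16.58
ee_pos: [0.5466, -0.0483, 0.0691]
tool_rot: [0.003, 0.998, -0.039, 0.043]
contact_force: [0.6, 0.1, 0.1]
gripper_width: 0.003
finger_force: 0.0
```

Emit:
{"method": "carry_out", "body": {"deltas": [{"gripper": 0,"dx": 0.008,"dy": -0.005,"dz": 0.0007,"wx": 0,"wy": 0,"wz": 0},{"gripper": 0,"dx": 0.008,"dy": -0.005,"dz": 0.0007,"wx": 0,"wy": 0,"wz": 0},{"gripper": 0,"dx": 0,"dy": 0,"dz": 0,"wx": 0,"wy": 0,"wz": 0}]}}

```text
time_s: 16.95
ee_pos: [0.5619, -0.0412, 0.0684]
tool_rot: [0.003, 0.998, -0.04, 0.041]
contact_force: [-4.9, -1.7, 3.0]
gripper_width: 0.002
finger_force: 2.6
```

Emit:
{"method": "carry_out", "body": {"deltas": [{"gripper": 0,"dx": 0.0015,"dy": 0,"dz": 0,"wx": 0,"wy": 0,"wz": 0},{"gripper": 0,"dx": 0,"dy": 0,"dz": 0,"wx": 0,"wy": 0,"wz": 0}]}}

```text
time_s: 17.2
ee_pos: [0.5621, -0.0412, 0.0684]
tool_rot: [0.003, 0.998, -0.04, 0.04]
contact_force: [-8.3, -0.7, 5.8]
gripper_width: 0.009
finger_force: 4.3
```

Emit:
{"method": "carry_out", "body": {"deltas": [{"gripper": 0,"dx": -0.01,"dy": 0,"dz": 0,"wx": 0,"wy": 0,"wz": 0},{"gripper": 0,"dx": -0.005,"dy": 0,"dz": -0.03,"wx": 0,"wy": 0,"wz": 0},{"gripper": 0,"dx": 0,"dy": 0,"dz": -0.06,"wx": 0,"wy": 0,"wz": 0},{"gripper": 0,"dx": -0.03,"dy": 0.05,"dz": -0.05,"wx": 0,"wy": 0,"wz": 0},{"gripper": 0,"dx": -0.06,"dy": 0.06,"dz": -0.03,"wx": 0,"wy": 0,"wz": 0}]}}

```text
time_s: 17.82
ee_pos: [0.4667, -0.1166, 0.2174]
tool_rot: [0.004, 0.998, -0.039, 0.047]
contact_force: [-0.6, -1.5, 0.8]
gripper_width: 0.005
finger_force: 0.0
```

Emit:
{"method": "carry_out", "body": {"deltas": [{"gripper": 0,"dx": -0.02,"dy": 0.06,"dz": 0,"wx": 0,"wy": 0,"wz": 0},{"gripper": 0,"dx": 0,"dy": 0.06,"dz": 0,"wx": 0,"wy": 0,"wz": 0},{"gripper": 0,"dx": 0,"dy": 0.06,"dz": 0,"wx": 0,"wy": 0,"wz": 0},{"gripper": 0,"dx": 0,"dy": 0,"dz": 0,"wx": 0,"wy": 0,"wz": 0}]}}

```text
time_s: 18.32
ee_pos: [0.4305, -0.2965, 0.2128]
tool_rot: [0.004, 0.998, -0.042, 0.044]
contact_force: [1.0, 1.4, 0.6]
gripper_width: 0.007
finger_force: 0.0
```

```bash
python3 - <<'E'
from h import *
a=snap('scene','s7.png');b=snap('top','t7.png')
o=np.zeros((600,800,3),np.uint8)
o[:,:400]=cv2.resize(b['img'][40:190,295:395],(400,600),interpolation=2);o[:,400:]=cv2.resize(a['img'][225:375,280:380],(400,600),interpolation=2)
cv2.imwrite('pics/c7.png',o)
print(pose()[0])
E
```

```text
[ 0.4305953  -0.29279304  0.21203431]
```

View pics/c7.png

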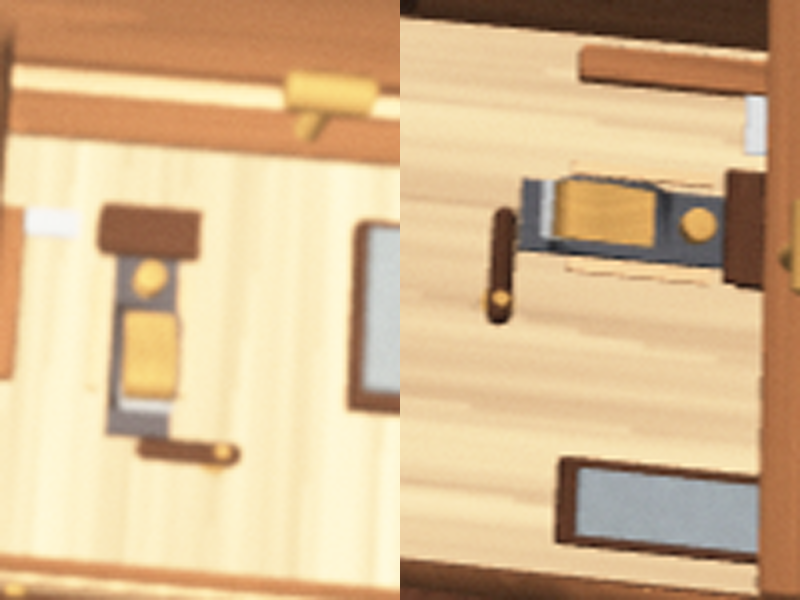

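The button lies square across behind the heel (top crop (140-235,452)), the plane is under the cleat, the shutter is open and the arm is clear, so I hand the job in.

```bash
python3 -c "
from rig import env
print(env.hand_in())"
```

```text
the job is handed in; nothing more can be done
None
```

I handed the job in after about 18 s of robot time. The last pictures show the shutter fully open, the plane home under the cleat and the button square across behind its heel. I kept clear of the blocks and the bottle but took no final picture of them, and the hand-in gave no verdict.

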